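Mount the profile template on the sloping jig

TASK

Fit the loose dark metal profile template onto the sloping jig board: hold it by its wooden handle with the handle on the uphill side, put the big end of its keyhole over the head of the stud so that the plate lies flat on the board, then slide it down the slope until the stud is fully home at the end of the narrow slot. The stud may be clamped up to a couple of centimetres to either side of the middle, so feel for it and use gentle force only; leave the plate lying flat and square, let go, and leave the plaster plug, the colour jar and the test tile where they are.

Things in the scene. Friction and masses are not known exactly. Their poses are not given: they have to be found in the camera images.
- handle (a point): Grasp point on the wooden handle of the loose template (dark anodised plate 123x90x5 mm, about 0.22 kg, a curve cut in one long edge, flat on the table). The handle is an upright block, 16 mm thick along x, 48 wide along y, its top 57 above the plate's underside; this point is mid-block, 40 above the underside. Axes: x along the keyhole from big end to narrow end and handle, z up from the plate.
- slot_end (a point): Point on the template's underside where the stud's axis stands once fully home in the narrow slot; same axes as the handle, which is at x +40, y 0, z +40 mm from here. The slot is 11 mm wide along y = 0; the plate reaches from x -48 to +75 and y -45 to +45 mm. Mounted, it lies flat on the jig face with its x up the slope and this point on the stud's axis.
- big_end (a point): Centre, on the underside, of the keyhole's big round end, 23 mm in diameter, 24 mm from slot_end towards -x; same axes.
- plate: The template as a whole; its origin and axes are those of slot_end.
- jig_face: Flat top of the sloping grey board of the fixed jig, 200 mm up the slope by 190 mm across, tilted 20 degrees. Origin at the middle of its top face, about 58 mm above the table; x points straight up the slope, away from the robot, y across it, z out of the face.
- track_mid (a point): Point 12 mm out of the jig face's middle (axes of jig_face): the height of the stud head's top. The steel stud stands in a track along y, firmly clamped anywhere from y -18 to +18 mm of here at x 0; where is not measured. Shank 8 mm, round head 17 mm in diameter, underside 7 mm above the face: the 5 mm plate slides under it with 2 mm to spare. Over 40 N would mar it.
- plug: Bystander: white plaster plug, 44 mm wide, 34 mm high; origin under its centre.
- jar: Bystander: small colour jar with a lid, 48 mm wide, 58 mm high; origin under its centre.
- tile: Bystander: flat glaze test tile 72 x 50 x 10 mm; origin under its centre.
There are look-alikes about, which are no part of the job. What is shaped like the plate but orange or purple is not meant.

How it is judged:
By the outcome, as a careful person would: the job done as asked, in the order asked, and still so for the second after the job is handed in, with the robot touching nothing.
It also fails if it takes over 61 s, if anything falls off the work surface, if the arm or the gripper's body presses on something with over 40 N, if the wrist force passes 120 N, or if a joint passes its speed limit or range.

ROBOT

A 6-joint arm with a two-finger parallel gripper is mounted at the origin on a cart in front of the work surface, level with it; the furniture and walls round the work are solid. World frame = base frame: x ahead of the robot, y to its left, z up, the work surface at z = 0. Lengths are in mm, angles in degrees, forces in N, time in s.
With the tool pointing down it reaches from about 350 to 850 mm from the base axis. Payload 8.1 kg.
Tool frame: the origin (TCP) lies at the centre of the arm's flange, where the gripper is bolted on; the fingertips stand 173 mm ahead of it and the grasp point (between the pads) lies 155 mm ahead of it; z points along the fingers, y is the line along which they close (so a half turn about z gives the same grasp; the last joint's range is limited). The gripper opens to 85 mm and grips with 20 to 120 N. Pads are 22 mm wide; open, the fingers measure 114 mm over their backs; the gripper's body (76 mm by 85 mm) begins 54 mm behind the grasp point. The pads swing forward as they close: fully open they stand 13 mm farther back than shut.
Start: joints at [68.102, 7.471, 85.268, -0, 87.261, -4.893], TCP at [175.456, 573.779, 404.692] pointing down, gripper open.
Joint ranges: [-169.43, 169.43], [-51.17, 129.36], [1.28, 143.12], [-76.62, 256.62], [0, 156.53], [-152.29, 152.29]. Speed limits (degrees/s): [136.94, 136.94, 159.86, 180, 180, 180].

INTERFACE

Orientations are given as [roll, pitch, yaw] about the fixed x, y, z axes, in that order (R = Rz(yaw) Ry(pitch) Rx(roll)).
In Python, from bench import * gives the robot as it stands.
- The arm moves only by the shell command python3 -m jog 'ROWS' [FORCE]. ROWS is text: rows parted by semicolons, each of 7 numbers parted by spaces: the shift along the tool's x, y, z scaled (see below), then the turn, a rotation vector about the tool's x, y, z scaled (see below), then the closure, from -1 (fully open) to 1 (shut). In form: tx ty tz wx wy wz hand; .... A call has 1 to 5 rows; each row shifts and turns the commanded pose from where the row before left it, along the tool's axes as they then stand; what a row does not reach is not made up. The controller multiplies each number of a shift by 0.1 m and each number of a turn by 60 degrees. A row lasts 1/8 s, in which the tool goes at most 62.5 mm and 10.7 degrees, less where a joint would pass 70% of its speed; a pose out of reach is approached as far as the arm can. A call with a number of a shift or a turn outside -1 to 1 is refused whole. A call with a gripper value outside its range is refused whole. The fingers move at their own pace and stop on an object; FORCE is the grip in N (left out, the last holds). Time passes only in rows, so rows that do not move let the fingers close. It gives the time, the measured TCP pose, the force, the opening and the grip force at its end, in the units of the state.
- sense(): the state, without advancing time (a new reading comes with each control period).
- snapshot(name): name is "scene" or "side" or "wrist"; returns a dict with "img" (384x512x3 uint8, red, green, blue), "fx", "fy", "cx", "cy" (pixels), "dist" ([k1, k2, p1, p2, k3] as OpenCV has them; the pictures are not rectified), "extrinsics" (4x4, takes a point from camera to world coordinates). Camera axes: x right, y down, z forward; pixel columns grow to the right and rows downward; lengths in mm; the calibration is good to about 2 mm. A picture is of the moment at which its call begins. There is no depth.
- hand_in(): hands the job in; it is judged then, once.
The state is a dict: "time": time; "joint_pos": joint angles; "qd": joint speeds; "joint_efforts": joint torques, N m; "tool_pos": TCP position; "tcp_rot": TCP orientation; "ft_force": force on the tool from outside, world axes, zero at the start; "wrist_torque": the same for the moment, N m; "finger_gap": finger opening in mm; "grip_force": force on a finger pad.
Only numpy, scipy, OpenCV 4.12 (cv2) and the standard library are available. Lean on these libraries where they do the work, as an engineer would, in place of code of your own. Each camera call takes 0.05 s, during which the arm holds its last target. There are 200 camera calls.

## Working session

There is one attempt and no reset: what is moved stays moved. The work goes in short steps, Python scripts to look and compute and a shell command to move; the robot and the scene stay as the last step left them, time stands still between calls to the robot, and variables do not carry over. Pictures are saved under pics/ and viewed, at most 10 in all, crops included, and the job is handed in when it is done.

```bash
mkdir -p pics; ls
python3 - <<'E'
from bench import *
import cv2
for n in ("scene","side"):
    s=snapshot(n); cv2.imwrite(f"pics/{n}0.png",cv2.resize(s["img"][:,:,::-1],(800,600),interpolation=cv2.INTER_CUBIC))
    print(n,s["fx"],s["cx"],s["cy"],s["dist"],s["extrinsics"])
print(sense())
E
```

```text
pics
scene 397.98433260230405 256.18675608968704 192.0678162965326 [0.03461133 0.         0.         0.         0.        ] [[ 6.86736796e-01 -4.24298261e-01  5.90223312e-01 -1.95889778e+02]
 [-7.26897750e-01 -3.96939716e-01  5.60409246e-01 -5.70785799e+02]
 [-3.49759451e-03 -8.13885648e-01 -5.81014560e-01  8.43170535e+02]
 [ 0.00000000e+00  0.00000000e+00  0.00000000e+00  1.00000000e+00]]
side 452.22976296981744 254.844348016091 190.36883859539813 [-0.11988696  0.          0.          0.          0.        ] [[ 9.73702236e-01 -1.32004923e-01  1.85684290e-01  3.25234085e+02]
 [-2.26856921e-01 -4.86749822e-01  8.43570121e-01 -1.02263762e+03]
 [-2.09736139e-02 -8.63509879e-01 -5.03895620e-01  7.88332720e+02]
 [ 0.00000000e+00  0.00000000e+00  0.00000000e+00  1.00000000e+00]]
{'time': 0.1, 'joint_pos': array([ 6.81037477e+01,  7.51273389e+00,  8.53241009e+01,  2.02639333e-03,
        8.72609258e+01, -4.89316171e+00]), 'qd': array([-0.11403401, -0.10821699, -0.15400373, -0.01488438,  0.00511876,
       -0.02191051]), 'joint_efforts': array([ 1.30282857e-03, -5.70950139e+01, -5.01944518e+01, -1.23258396e-04,
        8.02622846e-03, -5.76981483e-05]), 'tool_pos': array([175.35039101, 573.59063954, 403.71854331]), 'tcp_rot': array([-1.79902768e+02, -1.03553093e-02,  1.62996802e+02]), 'ft_force': array([ 0.38657621,  0.04638518, -0.67310951]), 'wrist_torque': array([ 0.00911384, -0.01757011, -0.00573352]), 'grip_force': 0.0, 'finger_gap': 85.38889808345529}
```

View pics/scene0.png

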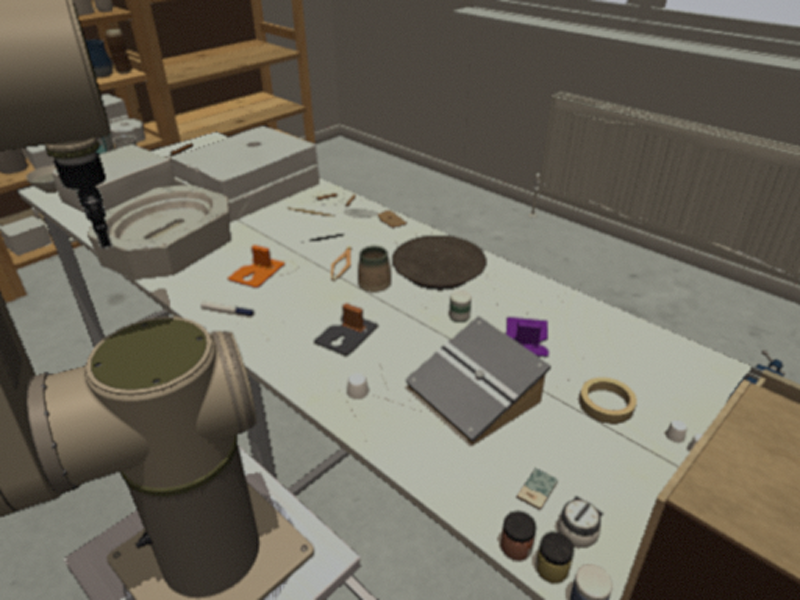

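View pics/side0.png

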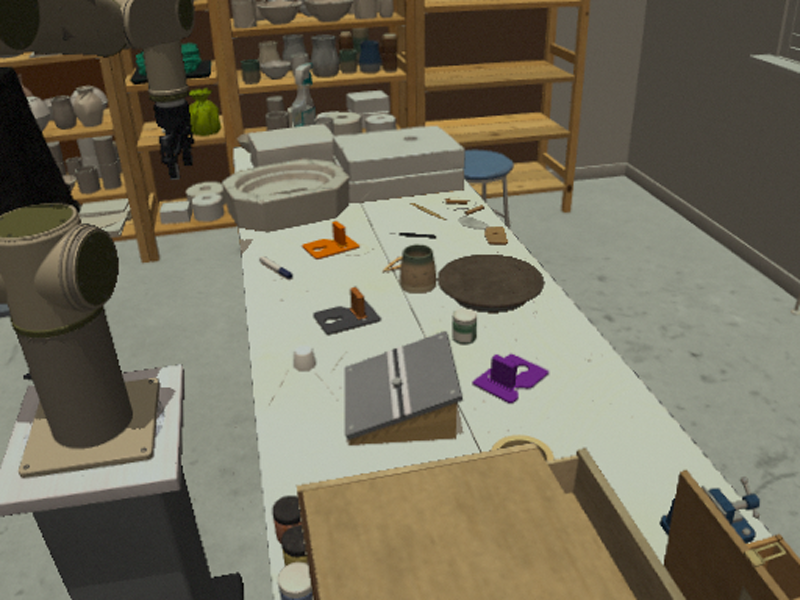

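Scene: dark plate near (345,333) with its handle at (353,318); jig with stud at (480,374); plug (357,385); jar (460,305). Side: plate (347,315), stud (397,383). I'll enlarge these areas.

Run:
```python
from bench import *
import cv2,numpy as np
a=snapshot("scene")["img"][:,:,::-1];b=snapshot("side")["img"][:,:,::-1]
def c(i,x,y,w,h): return cv2.resize(i[y:y+h,x:x+w],(400,300),interpolation=cv2.INTER_CUBIC)
# crops: scene plate x190-256,y186-? 
m=np.vstack([np.hstack([c(a,190,185,64,48),c(b,190,175,64,48)]),np.hstack([c(a,250,195,112,84),c(b,210,205,112,84)])])
cv2.imwrite("pics/m1.png",m)
```

```text
(no output)
```

View pics/m1.png

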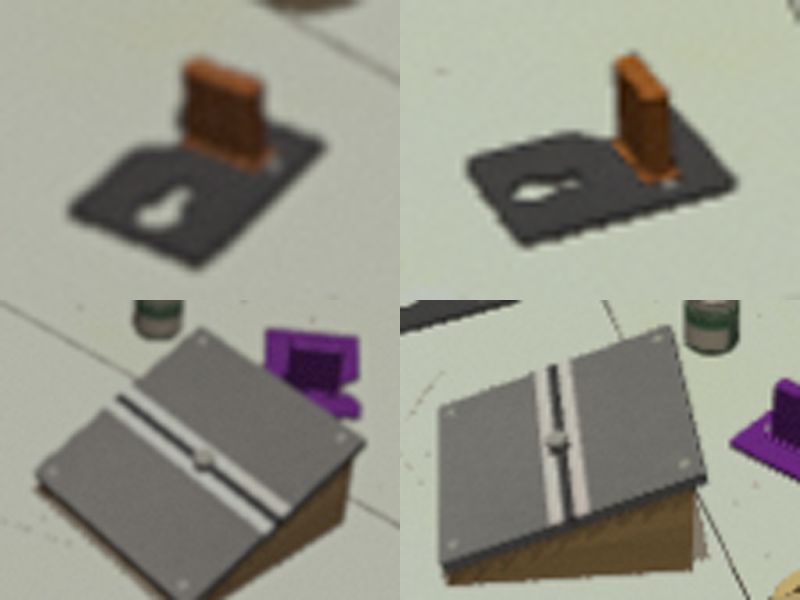

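Mosaic: top-row plate corners at scene (200,268),(325,148),(70,212) and side (525,245),(737,185),(468,163), handle top centres (226,70) and (642,77). Bottom row: jig corners, stud head at (204,458) and (556,438). The plate's x points roughly along world +x. Next I fit the poses.

```bash
cat > h.py <<'E'
from bench import *
import cv2,numpy as np
from scipy.optimize import least_squares
from scipy.spatial.transform import Rotation as R
def proj(s,P):
    T=np.linalg.inv(s["extrinsics"]);K=np.array([[s["fx"],0,s["cx"]],[0,s["fy"],s["cy"]],[0,0,1.]])
    return cv2.projectPoints(np.atleast_2d(P).astype(float),cv2.Rodrigues(T[:3,:3])[0],T[:3,3],K,np.array(s["dist"]))[0][:,0]
E
python3 - <<'E'
from h import *
S=[snapshot("scene"),snapshot("side")]
def f(pix,o,k): return np.array(pix)/k+o
pl=[f([(200,268),(325,148),(70,212),(226,70)],(190,185),6.25),f([(125,245),(337,185),(68,163),(242,77)],(190,175),6.25)]
L=np.array([(-48,-45,3),(75,-45,3),(-48,45,3),(40,0,57)])
def W(p): return R.from_euler('z',p[2],degrees=True).apply(L)+[p[0],p[1],0]
r=least_squares(lambda p:np.concatenate([(proj(s,W(p))-q).ravel() for s,q in zip(S,pl)]),[600,100,0])
print("plate",r.x,r.fun.round(1))
J=np.array([(-100,95,0),(100,95,0),(100,-95,0)])
k=400/112
jp=[f([(38,175),(200,28),(365,140),(204,158)],(250,195),k),f([(40,107),(268,28),(305,180),(156,138),(43,264)],(210,205),k)]
def G(p,n):
    Q=np.vstack([J,[(0,p[4],12)]]+([[(-100,-95,0)]] if n==5 else []))
    return R.from_euler('ZY',[p[2],-20],degrees=True).apply(Q)+[p[0],p[1],p[3]]
r=least_squares(lambda p:np.concatenate([(proj(s,G(p,len(q)))-q).ravel() for s,q in zip(S,jp)]),[600,-100,0,58,0])
print("jig",r.x,r.fun.round(1))
E
```

```text
plate [477.64201279 237.02266277  12.02929654] [ 0.7 -0.3  1.3 -1.1 -0.7 -0.5 -0.1 -0.1 -0.9  0.1  0.6  0.4 -1.1  0.
 -0.2 -0.3]
jig [531.69748696 -74.03796369  -9.23794452  53.72738638 -13.03776222] [-1.4 -0.9  0.4 -0.7  0.5 -0.1 -0.3 -0.4 -0.4  1.2  0.9 -0.1  0.2 -0.9
  0.3  0.7 -0.9  1.2]
```

```bash
python3 -m jog '-.53 -.27 .05 0 0 0 -1; -.53 -.27 .05 0 0 0 -1; -.53 -.27 .05 0 0 0 -1; -.53 -.27 .05 0 0 0 -1; -.53 -.27 .1 0 0 0 -1' ; python3 -m jog '-.53 -.27 .1 0 0 0 -1; -.53 -.27 .1 0 0 0 -1; -.52 -.25 .1 0 0 0 -1; 0 0 0 0 0 .17 -1; 0 0 0 0 0 .17 -1'; python3 -m jog '0 0 0 0 0 .17 -1; 0 0 0 0 0 .17 -1;0 0 0 0 0 .17 -1; 0 0 0 0 0 .17 -1; 0 0 0 0 0 0 -1'
cat >> h.py <<'E'
def go(pos,ang,tilt=0,lead=155):
    """grasp point pos, tool-y heading ang; print shift(0.1m)/turn(60deg) left in current tool axes"""
    s=sense(); C=R.from_euler('xyz',s["tcp_rot"],degrees=True)
    T=R.from_euler('ZY',[ang,-tilt],degrees=True)*R.from_matrix(np.array([[0,1,0],[1,0,0],[0,0,-1.]]))
    tcp=np.array(pos)-T.apply([0,0,lead]); 
    print("shift",(C.inv().apply(tcp-s["tool_pos"])/100).round(3),"turn",((C.inv()*T).as_rotvec(degrees=True)/60).round(3),"F",s["ft_force"].round(1),"t",s["time"])
E
python3 - <<'E'
from h import *
go((516.8,245.4,40),12)
s=snapshot("wrist");cv2.imwrite("pics/w1.png",s["img"][:,:,::-1])
p=R.from_euler('z',12,degrees=True).apply([(40,0,57),(0,0,5),(-24,0,5),(75,-45,5),(-48,-45,5),(-48,45,5)])+[477.6,237,0]
print(proj(s,p).round())
E
```

```text
time: 0.92
tool_pos: [390.6, 365.8, 375.2]
tcp_rot: [179.9, 0.1, 163.0]
ft_force: [1.3, 0.4, 0.1]
finger_gap: 85.3
grip_force: 0.0
time: 1.55
tool_pos: [518.0, 244.4, 344.2]
tcp_rot: [-180.0, -0.0, 142.1]
ft_force: [-0.2, 1.1, -0.4]
finger_gap: 85.3
grip_force: 0.0
time: 2.17
tool_pos: [517.4, 245.4, 344.7]
tcp_rot: [-180.0, 0.0, 101.9]
ft_force: [0.1, -0.2, -0.1]
finger_gap: 85.4
grip_force: 0.0
shift [ 1.000e-03 -5.000e-03  1.497e+00] turn [-0.     0.    -0.002] F [ 0.1 -0.2 -0.1] t 2.175
[[254. 188.]
 [218. 175.]
 [196. 175.]
 [284. 213.]
 [178. 213.]
 [171. 134.]]
```

View pics/w1.png

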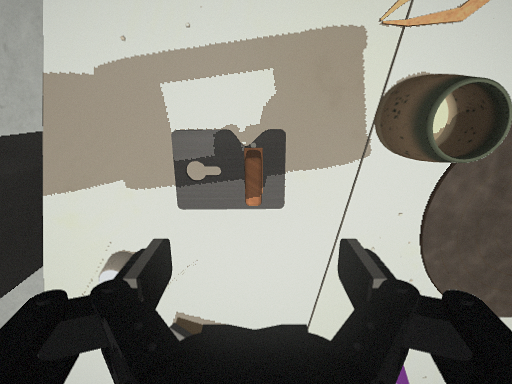

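The wrist view shows the plate's corners at (179,208), (284,208), (174,131) and the big end at (197,171). That is about 4 px above the predicted position, so the plate sits about 4 mm further along its +y.

```bash
python3 -m jog '.04 -.005 .4 0 0 0 -1; 0 0 .4 0 0 0 -1; 0 0 .4 0 0 0 -1; 0 0 .29 0 0 0 -1; 0 0 0 0 0 0 -1' 40 ; python3 -m jog '0 0 0 0 0 0 0; 0 0 0 0 0 0 .4; 0 0 0 0 0 0 1; 0 0 0 0 0 0 1; 0 0 0 0 0 0 1' 40;python3 -m jog '0 0 0 0 0 0 1; 0 0 0 0 0 0 1; 0 0 0 0 0 0 1; 0 0 0 0 0 0 1' 60
```

```text
time: 2.85
tool_pos: [514.5, 248.7, 192.8]
tcp_rot: [-179.7, 0.1, 102.0]
ft_force: [0.2, -0.4, -0.5]
finger_gap: 85.4
grip_force: 0.0
time: 3.48
tool_pos: [516.5, 249.4, 196.6]
tcp_rot: [179.9, -0.0, 101.8]
ft_force: [-0.2, -0.9, 6.3]
finger_gap: 15.4
grip_force: 40.9
time: 3.98
tool_pos: [516.5, 249.4, 196.7]
tcp_rot: [179.9, -0.0, 101.8]
ft_force: [-1.2, -0.6, 5.8]
finger_gap: 15.3
grip_force: 59.3
```

```bash
python3 -m jog '0 0 -.2 0 0 0 1; 0 0 -.4 0 0 0 1; 0 0 -.4 0 0 0 1; 0 0 -.4 0 0 0 1; 0 0 -.1 0 0 0 1'
cat >> h.py <<'E'
JO=np.array([531.7,-74,56]);JY=-9.2
def jig(p): return R.from_euler('ZY',[JY,-20],degrees=True).apply(p)+JO
E
python3 - <<'E'
from h import *
print(sense()["tool_pos"],sense()["ft_force"],sense()["finger_gap"])
go(jig((64,-70,140)),JY,20)
E
```

```text
time: 4.6
tool_pos: [516.9, 249.5, 350.1]
tcp_rot: [179.6, -0.1, 101.8]
ft_force: [0.8, 0.1, -1.9]
finger_gap: 15.6
grip_force: 58.9
[516.86251366 249.54983583 350.14480299] [ 0.8368638   0.08359045 -1.88556117] 15.62232323527685
shift [-3.705 -1.147 -0.06 ] turn [-0.324 -0.063  0.346] F [ 0.8  0.1 -1.9] t 4.6
```

```bash
python3 -m jog '-.2 -.06 -.02 0 0 0 1; -.45 -.14 -.01 0 0 0 1; -.45 -.14 -.01 0 0 0 1; -.45 -.14 -.01 0 0 0 1; -.45 -.14 -.01 0 0 0 1'; python3 -m jog '-.45 -.14 0 0 0 0 1; -.45 -.14 0 0 0 0 1; -.45 -.14 0 0 0 0 1; -.25 -.09 0 0 0 0 1; -.1 0 0 0 0 0 1';python3 -m jog '0 0 0 -.065 -.013 .069 1; 0 0 0 -.065 -.013 .069 1; 0 0 0 -.065 -.013 .069 1; 0 0 0 -.065 -.013 .069 1; 0 0 0 -.065 -.013 .069 1'
python3 - <<'E'
from h import *
go(jig((64,-70,140)),JY,20)
s=snapshot("wrist");cv2.imwrite("pics/w2.png",s["img"][:,:,::-1])
print(proj(s,jig([(0,-13,12),(0,0,0),(-100,95,0),(100,95,0),(-100,-95,0),(100,-95,0)])).round(1))
T=sense();C=R.from_euler('xyz',T["tcp_rot"],degrees=True)
# plate slot_end/big_end/corners in tool frame, nominal grasp (tool y = plate x, tool x = plate y)
L=np.array([(0,0,0),(-24,0,0),(-48,-45,0),(-48,45,0),(75,45,0)])-[40,0,40]
print(proj(s,C.apply(np.c_[L[:,1],L[:,0],155-L[:,2]])+T["tool_pos"]).round(1))
E
```

```text
time: 5.22
tool_pos: [494.9, 38.6, 349.6]
tcp_rot: [-179.8, -0.0, 101.8]
ft_force: [0.9, -0.8, -2.2]
finger_gap: 15.1
grip_force: 58.8
time: 5.85
tool_pos: [479.7, -137.8, 349.8]
tcp_rot: [-179.8, -0.1, 101.6]
ft_force: [0.5, -0.4, -1.6]
finger_gap: 15.2
grip_force: 58.9
time: 6.48
tool_pos: [480.6, -135.5, 350.2]
tcp_rot: [160.2, 0.2, 80.7]
ft_force: [-0.3, 0.1, -1.1]
finger_gap: 15.3
grip_force: 59.0
shift [-0.011  0.015 -0.046] turn [-0.004  0.004  0.   ] F [-0.3  0.1 -1.1] t 6.475
[[182.9 126.5]
 [185.2 110.4]
 [ 51.1 -13.5]
 [304.2 -15.1]
 [ 90.2 211.4]
 [294.7 211.7]]
[[192.3 228.4]
 [154.2 228.2]
 [125.3 289.4]
 [105.7 157.1]
 [316.5 157.6]]
```

View pics/w2.png

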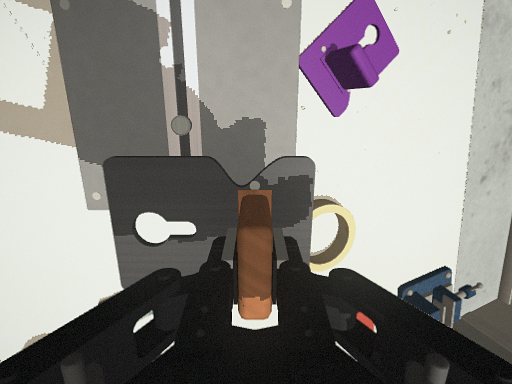

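Wrist view: the stud head is at (181,125), predicted (183,126.5). The held keyhole big end is at (152,228), as expected for a nominal grasp. The stud correction is about -1.7 mm in x and +1.3 mm in y. I'll move over the stud and come down to 25 mm above the face.

```bash
python3 -m jog '.3 0 -.03 0 0 0 1; .28 0 0 0 0 0 1; 0 0 .25 0 0 0 1; 0 0 .25 0 0 0 1; 0 0 .2 0 0 0 1'; python3 -m jog '0 0 0 0 0 0 1; 0 0 0 0 0 0 1'
python3 - <<'E'
from h import *
go(jig((62.3,-11.7,40)),JY,20)
s=snapshot("wrist");i=s["img"][:,:,::-1];
o=cv2.resize(i[140:290,80:280],(800,600),interpolation=cv2.INTER_CUBIC)
cv2.imwrite("pics/w3.png",o)
print(proj(s,jig([(-1.7,-11.7,12)])),sense()["tool_pos"])
E
```

```text
time: 7.15
tool_pos: [512.1, -82.0, 286.1]
tcp_rot: [160.5, 0.3, 81.0]
ft_force: [-0.2, -0.2, -2.3]
finger_gap: 14.9
grip_force: 59.0
time: 7.4
tool_pos: [512.5, -82.5, 288.5]
tcp_rot: [160.3, 0.3, 80.9]
ft_force: [0.9, 1.0, -0.7]
finger_gap: 15.3
grip_force: 58.9
shift [-0.001 -0.006  0.295] turn [-0.005  0.004  0.003] F [ 0.9  1.  -0.7] t 7.4
[[162.2302501  216.68284813]] [512.7439174  -82.67067721 289.11524932]
```

View pics/w3.png

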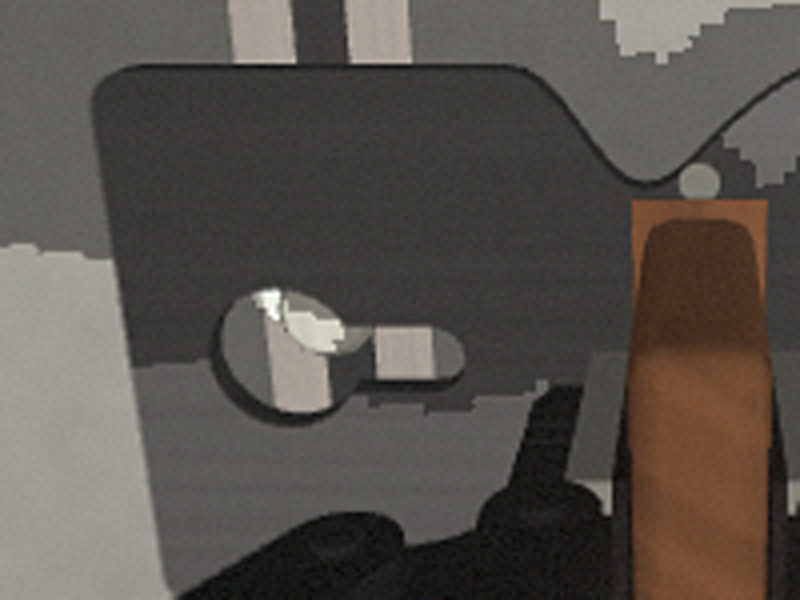

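The stud head is visible through the hole, centred near (162,218) full-frame against a prediction of (162.2,216.7), so it is aligned. I'll descend along the normal.

```bash
python3 -m jog '0 -.006 .05 -.005 .004 .003 1; 0 0 .06 0 0 0 1; 0 0 .05 0 0 0 1; 0 0 .03 0 0 0 1; 0 0 0 0 0 0 1'; python3 -m jog '0 0 .03 0 0 0 1;0 0 .02 0 0 0 1; 0 0 0 0 0 0 1';python3 -m jog '0 0 .02 0 0 0 1; 0 0 0 0 0 0 1';  python3 - <<'E'
from h import *
go(jig((62.3,-11.7,40)),JY,20)
E
```

```text
time: 8.07
tool_pos: [518.4, -83.7, 269.9]
tcp_rot: [160.0, -0.0, 80.7]
ft_force: [-0.1, -0.4, -1.1]
finger_gap: 15.0
grip_force: 59.1
time: 8.45
tool_pos: [520.2, -83.9, 265.4]
tcp_rot: [159.9, -0.0, 80.7]
ft_force: [0.2, 0.7, -2.4]
finger_gap: 15.4
grip_force: 59.1
time: 8.7
tool_pos: [520.8, -84.1, 264.8]
tcp_rot: [160.0, 0.0, 80.8]
ft_force: [-13.1, 2.6, 11.7]
finger_gap: 15.4
grip_force: 61.7
shift [-0.    -0.005  0.044] turn [ 0.001  0.    -0.001] F [-13.1   2.6  11.7] t 8.7
```

```bash
cat >> h.py <<'E'
def st():
    s=sense();M=R.from_euler('ZY',[JY,-20],degrees=True)
    C=R.from_euler('xyz',s["tcp_rot"],degrees=True)
    g=M.inv().apply(C.apply([0,0,155])+s["tool_pos"]-JO)
    print("jigpos",g.round(2),"F",M.inv().apply(s["ft_force"]+[0,0,1.7]).round(1),"M",M.inv().apply(s["wrist_torque"]).round(2),s["time"])
E
python3 -c "from h import *; st()"; python3 -m jog '0 0 -.01 0 0 0 1; 0 0 0 0 0 0 1' >/dev/null; python3 -c "from h import *; st()
s=snapshot('wrist');i=s['img'][:,:,::-1]
a=cv2.resize(i[140:290,80:280],(533,400),interpolation=cv2.INTER_CUBIC)
s=snapshot('side');i=s['img'][:,:,::-1]
b=cv2.resize(i[190:310,190:350],(533,400),interpolation=cv2.INTER_CUBIC)
cv2.imwrite('pics/w4.png',cv2.resize(np.hstack([a,b]),(800,300)))
"
```

```text
jigpos [ 62.93 -11.76  44.38] F [-7.9  0.5 17.2] M [ 0.07  1.54 -0.03] 8.7
jigpos [ 63.05 -11.76  44.48] F [ 0.6 -0.4  2. ] M [ 0.08  0.33 -0.01] 8.95
```

View pics/w4.png

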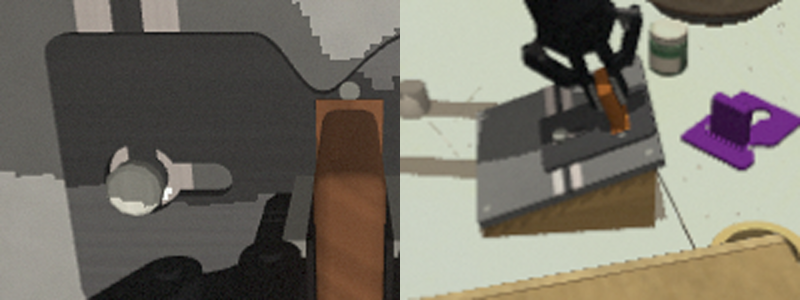

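The head stands proud in the middle of the big hole and the plate is on the face with light contact. Next I slide downslope in small steps while watching the forces.

```bash
python3 -m jog '0 -.03 0 0 0 0 1; 0 -.03 0 0 0 0 1; 0 0 0 0 0 0 1' >/dev/null; python3 -c "from h import *; st()"; python3 -m jog '0 -.03 0 0 0 0 1; 0 -.03 0 0 0 0 1; 0 0 0 0 0 0 1' >/dev/null; python3 -c "from h import *; st()"
```

```text
jigpos [ 56.55 -11.75  44.41] F [-0.4 -0.1  4.2] M [ 0.07  0.4  -0.02] 9.425
jigpos [ 50.6  -11.73  44.43] F [ 0.5 -0.3  6.4] M [ 0.04  0.37 -0.02] 9.8
```

```bash
python3 -m jog '0 -.03 -.002 0 0 0 1; 0 -.03 -.002 0 0 0 1; 0 0 0 0 0 0 1' >/dev/null; python3 -c "from h import *; st()"; python3 -m jog '0 -.02 -.001 0 0 0 1; 0 0 0 0 0 0 1' >/dev/null; python3 -c "from h import *; st()"; python3 -m jog '0 -.015 -.001 0 0 0 1; 0 0 0 0 0 0 1' >/dev/null; python3 -c "from h import *; st()"
```

```text
jigpos [ 43.94 -11.69  44.42] F [-1.5 -0.   4. ] M [ 0.03  0.46 -0.02] 10.175
jigpos [ 42.14 -11.68  44.47] F [-0.  -0.2 -0.2] M [-0.03  0.21 -0.03] 10.425
jigpos [ 40.95 -11.7   44.74] F [ 0.4 -0.4 -0.2] M [ 0.03  0.2  -0.03] 10.675
```

```bash
for k in 1; do python3 -m jog '0 -.01 .004 0 0 0 1; 0 0 0 0 0 0 1' >/dev/null; python3 -c "from h import *; st()"; python3 -m jog '0 -.01 0 0 0 0 1; 0 0 0 0 0 0 1' >/dev/null; python3 -c "from h import *; st()"; python3 -m jog '0 -.01 0 0 0 0 1; 0 0 0 0 0 0 1' >/dev/null; python3 -c "from h import *; st()"; done
```

```text
jigpos [ 40.19 -11.7   44.48] F [-1.7  0.5  0.1] M [ 0.05  0.27 -0.  ] 10.925
jigpos [ 39.13 -11.69  44.47] F [-0.7 -0.3 -0.2] M [0.06 0.29 0.01] 11.175
jigpos [ 38.28 -11.74  44.53] F [ 0.  -0.2  0.5] M [0.02 0.18 0.02] 11.425
```

```bash
python3 -m jog '0 -.008 .002 0 0 0 1; 0 0 0 0 0 0 1' >/dev/null; python3 -c "from h import *; st()"; python3 -m jog '0 -.008 .001 0 0 0 1; 0 0 0 0 0 0 1' >/dev/null; python3 -c "from h import *; st()"; python3 -m jog '0 -.005 0 0 0 0 1; 0 0 0 0 0 0 1' >/dev/null; python3 -c "from h import *; st()
s=snapshot('wrist');i=s['img'][:,:,::-1]
cv2.imwrite('pics/w5.png',cv2.resize(i[140:290,80:280],(800,600),interpolation=cv2.INTER_CUBIC))"
```

```text
jigpos [ 38.07 -11.78  44.58] F [ 2.1 -0.2  0.1] M [ 0.11 -0.13 -0.08] 11.675
jigpos [ 37.87 -11.78  44.74] F [ 6.1  0.9 -0.5] M [ 0.09 -0.75 -0.04] 11.925
jigpos [ 37.73 -11.81  44.86] F [ 6.5 -0.1 -0.7] M [ 0.08 -0.95 -0.  ] 12.175
```

View pics/w5.png

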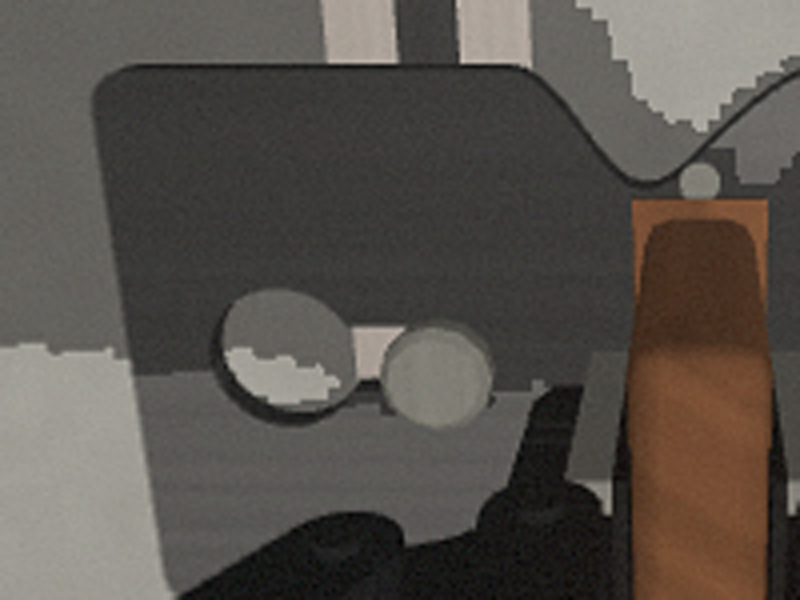

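Resistance of about 6 N at x = 38 matches the expected home position, and the picture shows the head at (437,377) at the slot's narrow end. I'll press flat gently, then release.

```bash
python3 -m jog '0 0 .008 0 0 0 1; 0 0 0 0 0 0 1' >/dev/null; python3 -c "from h import *; st()"; python3 -m jog '0 .002 .005 0 0 0 1; 0 0 0 0 0 0 1' 20 >/dev/null; python3 -c "from h import *; st()"; python3 -m jog '0 0 0 0 0 0 .8; 0 0 0 0 0 0 .6; 0 0 0 0 0 0 .4; 0 0 0 0 0 0 .2; 0 0 0 0 0 0 0'; python3 -m jog '0 0 0 0 0 0 -1; 0 0 0 0 0 0 -1; 0 0 0 0 0 0 -1'; python3 -c "from h import *; st()"
```

```text
jigpos [ 37.93 -11.77  44.48] F [ 5.4 -0.7  7.2] M [ 0.18 -0.27 -0.06] 12.475
jigpos [ 37.99 -11.8   44.4 ] F [ 0.5 -0.  15.7] M [ 0.19  0.5  -0.02] 12.725
time: 13.35
tool_pos: [496.1, -80.0, 253.6]
tcp_rot: [160.0, -0.0, 80.8]
ft_force: [-0.4, -0.3, 0.2]
finger_gap: 42.7
grip_force: 0.0
time: 13.72
tool_pos: [496.5, -80.1, 254.3]
tcp_rot: [159.9, 0.0, 80.7]
ft_force: [-0.8, 0.4, -0.0]
finger_gap: 84.9
grip_force: 0.0
jigpos [ 36.33 -11.7   42.86] F [-0.2  0.3  1.9] M [-0.03  0.14  0.03] 13.725
```

```bash
python3 -m jog '0 0 -.2 0 0 0 -1; 0 0 -.4 0 0 0 -1; 0 0 -.4 0 0 0 -1; -.3 0 -.3 0 0 0 -1; -.3 0 0 0 0 0 -1'; python3 -m jog '0 0 0 0 0 0 -1; 0 0 0 0 0 0 -1' >/dev/null; python3 -c "from h import *; st()
s=snapshot('wrist');i=s['img'][:,:,::-1]
a=cv2.resize(i,(520,390))
k=2.6;p=proj(s,jig([(-1.7,-12,12),(-1.7,-12,8),(-1.7-48,-57,8),(-49.7,33,8),(73.3,33,8),(73.3,-57,8),(-25.7,-12,8)])); print(p.round(1))
a=cv2.resize(i[0:200,80:380],(800,533),interpolation=cv2.INTER_CUBIC)
cv2.imwrite('pics/w6.png',a)
"
```

```text
time: 14.35
tool_pos: [443.1, -132.7, 380.2]
tcp_rot: [159.6, 0.1, 80.8]
ft_force: [1.3, -0.2, -0.1]
finger_gap: 85.5
grip_force: 0.0
jigpos [ 35.69 -71.38 172.51] F [0.4 0.7 1.2] M [-0.02  0.17  0.02] 14.6
[[216.2 121.4]
 [216.7 121.2]
 [172.  166.1]
 [164.   72.5]
 [294.3  72. ]
 [291.1 165.8]
 [192.4 121.3]]
```

View pics/w6.png

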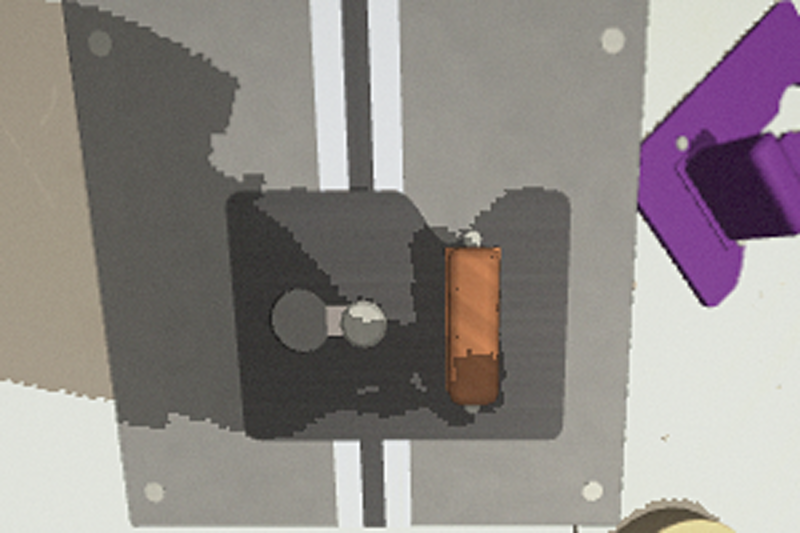

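The plate lies flat and square on the board. The stud head at (364,323) is 64 px (24 mm) from the big end's centre at (300,320), so it is fully home. The gripper is clear.

```bash
python3 -c "from bench import *; print(hand_in())"
```

```text
the job is handed in; nothing more can be done
None
```

The template lies flat and square on the jig with the stud fully home in the narrow slot; the arm has let go and is clear, it never went near the plug, jar or tile, and the job is handed in at about 15 s.

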